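Shut the spice carrier and draw out its pull handle

ROBOT

A 6-joint arm with a two-finger parallel gripper is mounted at the origin on the work surface. World frame = base frame: x ahead of the robot, y to its left, z up, the work surface at z = 0. Lengths are in mm, angles in degrees, forces in N, time in s.
With the tool pointing down it reaches from about 375 to 825 mm from the base axis. Payload 5.5 kg.
Tool frame: the origin (TCP) lies at the centre of the arm's flange, where the gripper is bolted on; the fingertips stand 173 mm ahead of it and the grasp point (between the pads) lies 155 mm ahead of it; x points along the fingers, z is the direction in which the jaws open and shut, and the axes are right-handed (so a half turn about x gives the same grasp; the last joint's range is limited). The gripper opens to 85 mm and grips with 20 to 120 N. Pads are 22 mm wide; open, the fingers measure 114 mm over their backs; the gripper's body (76 mm by 85 mm) begins 54 mm behind the grasp point. The pads swing forward as they close: fully open they stand 13 mm farther back than shut.
Start: joints at [-66.463, 17.962, -2.699, 69.339, 0, 90], TCP at [239.602, -550.078, 404.699] pointing down, gripper open.
Joint ranges: [-152.73, 152.73], [-39.44, 99.34], [-58.76, 71.6], [-118.89, 123.64], [-81.53, 83.1], [-180, 180]. Speed limits (degrees/s): [136.94, 136.94, 172.46, 180, 180, 180].

INTERFACE

Orientations are given as a 3x3 rotation matrix whose columns are the frame's x, y, z axes.
In Python, from workcell import arm gives the robot as it stands. The module is installed in compiled form; this text tells all that it offers.
- The arm moves only by the shell command python3 -m pendant 'ROWS' [OPENING]. ROWS is JSON, a list that holds one entry, the list of rows, each a list of 6 numbers: the shift along the tool's x, y, z in mm, then the turn, a rotation vector about the tool's x, y, z in rad. In form: [[[dx, dy, dz, rx, ry, rz], ...]]. A call has 1 to 12 rows; each row shifts and turns the pose as measured when the row begins, along the tool's axes as they then stand; what a row does not reach is not made up. A row lasts 1/10 s, in which the tool goes at most 50 mm and 8.59 degrees, less where a joint would pass 70% of its speed; a pose out of reach is approached as far as the arm can. A call with a gripper value outside its range is refused whole. OPENING is the closure, from -1 (fully open) to 1 (shut), so that 0 is half open, set as the call begins (- or left out, the last holds). The fingers move at their own pace and stop on an object; the grip force is fixed at half the most. Time passes only in rows, so rows that do not move let the fingers close. It gives the time, the measured TCP pose, the force and the opening at its end, in the units of the state.
- arm.state(): the state, without advancing time (a new reading comes with each control period).
- arm.grab_frame(name): name is "side" or "top"; returns the picture (384x512x3 uint8, red, green, blue); there is no depth.
- arm.camera_params(name): a dict with "intrinsics" (3x3 intrinsics, pixels), "k1" (the pictures are not rectified: a ray, as slopes to the right and down, at radius r is drawn at 1 + k1 r^2 times it, then the intrinsics apply), "R" (3x3) and "t" (3): a world point X has camera coordinates R X + t. Camera axes: x right, y down, z forward; pixel columns grow to the right and rows downward; lengths in mm; the calibration is good to about 2 mm. A picture is of the moment at which its call begins. camera_params takes no time and is no camera call.
- arm.close_job(): hands the job in, once; it reports no verdict.
The state is a dict: "clock": time; "joints": joint angles; "qvel": joint speeds; "joint_efforts": joint torques, N m; "tool_pos": TCP position; "eef_rot": TCP orientation; "wrist_force": force on the tool from outside, world axes, zero at the start; "torque": the same for the moment, N m; "width": finger opening in mm.
Only numpy, scipy, OpenCV 4.12 (cv2) and the standard library are available. Lean on these libraries where they do the work, as an engineer would, in place of code of your own. Each camera call takes 0.05 s, during which the arm holds its last target.

TASK

Make the spice carrier ready to be moved: press both of its flap covers down until their catches hold them shut, then press the release button in the pull handle's bar and draw the handle straight up to its second stop (fully out). Finish while holding the handle in the gripper at that stop, the covers still shut, and leave the jars, bowl, spoon and other goods where they are.

Things in the scene. Friction and masses are not known exactly. Their poses are not given: they have to be found in the camera images.
- carrier: the spice carrier: an aluminium case fixed to the counter, 200 (x) x 320 (y) x 120 high, with two flap covers side by side on top and a telescoping black pull handle standing out of its far side. Origin at the centre of its underside; own x points from the front wall (catches, nearest the robot) to the handle side, y to the left, z up
- cover_left (a joint): left cover (+y end), angle in rad: 0 shut, grows as its front edge rises. Steel flap, 122 from hinge to front edge, 150 wide, 4 thick, hinged at its far (+x) side. Stays where it is when open; springs up to about 0.28 if pressed down but not caught. A catch snaps in over the front edge's last 8 mm (push of about 5 N near the edge, jolts to 15; firm stop below) and holds it shut under 0.01
- cover_right (a joint): right cover (-y end), angle in rad: 0 shut, grows as its front edge rises. Steel flap, 122 from hinge to front edge, 150 wide, 4 thick, hinged at its far (+x) side. Stays where it is when open; springs up to about 0.28 if pressed down but not caught. A catch snaps in over the front edge's last 8 mm (push of about 5 N near the edge, jolts to 15; firm stop below) and holds it shut under 0.01
- cover_left_edge (a point): point on the top face of the left cover, mid-width, 19 from its front edge and 105 from its hinge line: the place to press. Moves with the cover
- cover_right_edge (a point): the same point on the right cover
- cover_left_hinge (a point): middle of the left cover's hinge line, on the cover's underside, 120 above the counter (carrier frame x 45, y 78)
- cover_right_hinge (a point): the same for the right cover (carrier frame x 45, y -78)
- handle (a joint): how far the pull handle is drawn out, m, straight up: 0 pushed in, first stop at 0.050, second stop (fully out) at 0.100. Latched at 0 and at each stop unless the button is pressed in by more than 4 mm. With the button held in it runs freely past the first stop to the second, where it meets a firm end. Its weight and friction need about 4 N to lift; let go between the stops it sinks until it latches
- handle_bar (a point): centre of the handle's grip bar (black, 150 along the carrier's y, 24 thick along x, 26 high, on two steel rods 120 apart). Carrier frame x 75, y 0; 165 above the counter when pushed in (32 of free height under the bar), 265 at the second stop; moves with the handle
- button (a joint): travel of the release button into the bar, m: 0 out, 0.006 fully in; springs out, about 7 N holds it fully in. It moves along the carrier's x
- button_face (a point): centre of the outer face of the release button, a grey block 40 along y x 16 high in the middle of the bar's far (+x) side, standing 8 proud of it (2 when fully in). Squeezing bar and button together, 32 thick in all, presses it
- jar_tall: bystander: amber glass jar, diameter 76, height 130, standing close beside one end of the carrier; origin under its foot
- bowl: bystander: small brass bowl, rim diameter 84, height 40, standing close beside the other end of the carrier; origin under its foot
- spoon: bystander: wooden spoon, 160 long, lying in front of the carrier (robot's side); origin at the middle of its underside
- weight: bystander: brass balance weight, diameter 34, height 50, standing in front of the carrier; origin under its foot
- tin: bystander: steel tin, diameter 68, height 90; origin under its foot
- jar_small: bystander: small green glass jar, diameter 64, height 85; origin under its foot
- jar_mid: bystander: amber glass jar with white cap, diameter 68, height 110; origin under its foot

How it is judged (in metres and radians):
On the way, in this order (a step that is already met when the one before it is completed fails the run):
1. both covers are caught shut, with nothing pressing on them (value of joint each of cover_left, cover_right below 0.02 rad and contact force between each of the arm, the fingers and cover_left below 0.5 N and contact force between each of the arm, the fingers and cover_right below 0.5 N), for 0.3 s.
2. the handle is drawn out to its second stop in the gripper (value of joint handle above 0.094 m and contact force between the fingers and handle above 2 N), for 0.2 s.
At the end, for the whole second after the job is handed in: Both covers are shut (under 0.02 rad) with nothing of the robot on them, and the handle is drawn out to its second stop (more than 94 mm of 100) and held by the fingers (over 2 N) (all of step 1 and all of step 2); the arm keeps its last pose, push and grip.
It fails at once if a bystander is pushed more than 30 mm or knocked over (distance of any of jar_tall, bowl, spoon, weight, tin, jar_small, jar_mid from where it was at the start of the episode above 0.03 m or angle between any of jar_tall, bowl, weight, tin, jar_small, jar_mid's own z axis and vertical above 0.5 rad).
It also fails if it takes over 53 s, if anything falls off the work surface, if the arm or the gripper's body presses on something with over 40 N, if the wrist force passes 120 N, or if a joint passes its speed limit or range.

## Working session

There is one attempt and no reset: what is moved stays moved. The work goes in short steps, Python scripts to look and compute and a shell command to move; the robot and the scene stay as the last step left them, time stands still between calls to the robot, and variables do not carry over. Pictures are saved under pics/ and viewed, and the job is handed in when it is done.

```bash
mkdir -p pics; python3 - <<'E'
from workcell import arm
import cv2
for n in("side","top"):
    im=arm.grab_frame(n); cv2.imwrite(f"pics/{n}0.png",im[:,:,::-1]); 
    p=arm.camera_params(n); print(n,p)
s=arm.state(); print(s)
E
```

```text
side {'intrinsics': array([[355.94650771,   0.        , 257.71012649],
       [  0.        , 355.94650771, 188.42599092],
       [  0.        ,   0.        ,   1.        ]]), 'k1': 0.028440185700363677, 'R': array([[ 0.99629953, -0.08569303,  0.00662949],
       [-0.05677583, -0.71407817, -0.6977599 ],
       [ 0.06452713,  0.69480146, -0.71630104]]), 't': array([-548.68876618,  112.16503009, 1070.2652934 ])}
top {'intrinsics': array([[370.77915796,   0.        , 255.76005262],
       [  0.        , 370.77915796, 193.57179485],
       [  0.        ,   0.        ,   1.        ]]), 'k1': 0.015590976026417711, 'R': array([[-0.02855237, -0.99954178, -0.01004979],
       [-0.99309974,  0.02950952, -0.11349929],
       [ 0.11374385,  0.00673977, -0.99348725]]), 't': array([  43.07542769,  558.46686018, 1409.50177946])}
{'clock': 0.1, 'joints': array([-6.64621461e+01,  1.79991734e+01, -2.74712656e+00,  6.93412549e+01,
       -3.98228807e-04,  9.00007963e+01]), 'qvel': array([ 0.01112686, -0.07585697,  0.13242157,  0.01821935,  0.00414012,
        0.05526267]), 'joint_efforts': array([ 1.80845727e-04, -5.40765989e+01,  3.40540981e+01,  1.11877322e-02,
        5.16014290e-05, -2.80173776e-05]), 'tool_pos': array([ 239.51093223, -549.84647377,  403.94120501]), 'eef_rot': array([[-6.16634124e-04,  9.16801976e-01,  3.99341653e-01],
       [ 1.39819898e-03,  3.99342129e-01, -9.16800910e-01],
       [-9.99998832e-01, -6.97163459e-06, -1.52811957e-03]]), 'wrist_force': array([0.39062765, 0.37853164, 0.77759623]), 'torque': array([ 0.02679352, -0.02090482,  0.05392131]), 'width': 85.15321055782435}
```

View pics/side0.png

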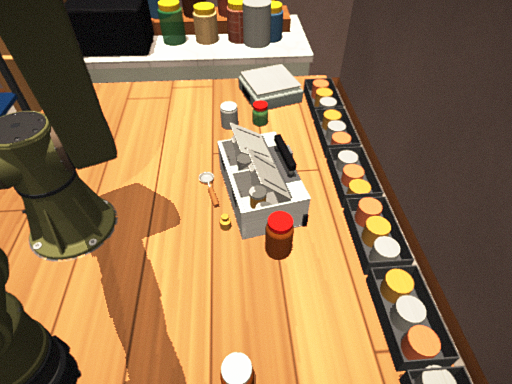

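View pics/top0.png

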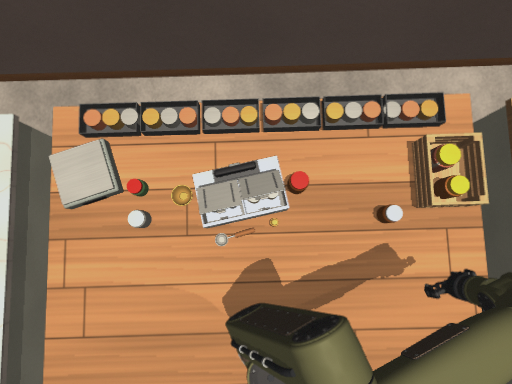

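The side view has the carrier near (260,180) with both covers standing open and the bar at (285,153). In the top view it is near (240,190), slightly turned. I'll zoom in next.

```bash
python3 - <<'E'
import cv2
t=cv2.imread("pics/top0.png")[145:255,165:325]; cv2.imwrite("pics/topz.png",cv2.resize(t,None,fx=5,fy=5,interpolation=cv2.INTER_CUBIC))
t=cv2.imread("pics/side0.png")[90:265,190:350]; t=cv2.resize(t,None,fx=3.4,fy=3.4,interpolation=cv2.INTER_CUBIC);cv2.imwrite("pics/sidez.png",t)
E
```

```text
(no output)
```

View pics/topz.png

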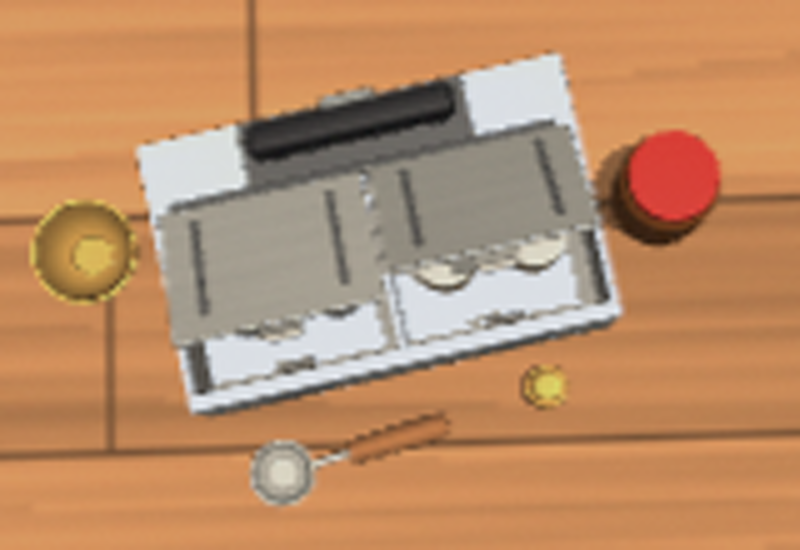

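View pics/sidez.png

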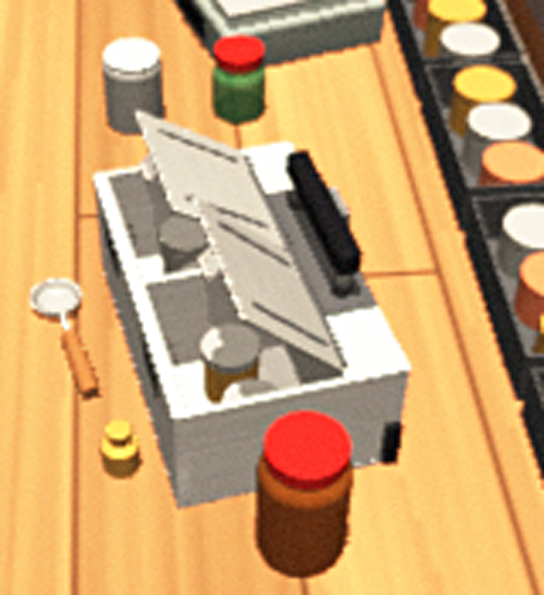

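The top zoom shows the case top corners at about (137,147), (562,55), (622,302) and (193,398), the bar from (247,140) to (455,100), and the left front edge from (172,345) to (388,268). Next I'll cast rays to get positions.

```bash
cat > h.py <<'E'
import numpy as np, cv2
from workcell import arm
def ray(n,px):
    p=arm.camera_params(n); K=p["intrinsics"]
    u=cv2.undistortPoints(np.array([[px]],float),K,np.array([p["k1"],0,0,0,0.]))[0,0]
    R=p["R"]; return -R.T@p["t"], R.T@np.array([u[0],u[1],1])
def onz(n,px,z):
    o,d=ray(n,px); return o+d*(z-o[2])/d[2]
def onplane(n,px,P,N):
    o,d=ray(n,px); return o+d*(np.dot(P-o,N)/np.dot(d,N))
def proj(n,X):
    p=arm.camera_params(n); c=p["R"]@np.asarray(X,float)+p["t"]; a=c[:2]/c[2]; a=a*(1+p["k1"]*(a@a)); return p["intrinsics"][[0,1],[0,1]]*a+p["intrinsics"][[0,1],2]
tz=lambda u,v:(165+(u+.5)/5-.5,145+(v+.5)/5-.5)
sz=lambda u,v:(190+(u+.5)/3.4-.5,90+(v+.5)/3.4-.5)
E
python3 - <<'E'
from h import *
np.set_printoptions(precision=1,suppress=True)
c=[onz("top",tz(*p),120) for p in [(137,147),(562,55),(622,302),(193,398)]]
for x in c: print(x)
FL,FR,NR,NL=[x[:2] for x in c]
print("sizes",np.linalg.norm(FL-FR),np.linalg.norm(NR-NL),np.linalg.norm(FL-NL),np.linalg.norm(FR-NR))
y=(FL-FR)+(NL-NR); yaw=np.arctan2(-y[0],y[1]); y2=(FL-NL)+(FR-NR); print("yaw",np.degrees(yaw),np.degrees(np.arctan2(y2[1],y2[0])))
print("centre",(FL+FR+NR+NL)/4)
s=[onz("side",sz(*p),120) for p in [(95,177),(178,415),(407,372)]]
for x in s: print("side NL NR FR",x)
a=onz("top",tz(247,140),178);b=onz("top",tz(455,98),178); print("bar",a,b,(a+b)/2,np.degrees(np.arctan2(-(a-b)[0],(a-b)[1])))
for n,p in dict(jar=(675,175)).items(): print(n,onz("top",tz(*p),130))
print("bowl",onz("top",tz(83,250),40),"weight",onz("top",tz(545,385),50),"spoon",onz("top",tz(283,472),5),onz("top",tz(448,420),5))
E
```

```text
[628.7 258.4 120. ]
[688.  -56.2 120. ]
[504.1 -93.3 120. ]
[443.6 219.5 120. ]
sizes 320.0897335963776 318.59441619287327 189.23411812968925 187.6741871051585
yaw 10.808949566990457 11.640558255570962
centre [566.1  82.1]
side NL NR FR [437.1 219.  120. ]
side NL NR FR [500.1 -87.5 120. ]
side NL NR FR [689.1 -56.3 120. ]
bar [621.3 170.5 178. ] [646.9  23.4 178. ] [634.1  96.9 178. ] 9.851465275774665
jar [ 594.6 -134.5  130. ]
bowl [563.1 315.3  40. ] weight [448.1 -38.1  50. ] spoon [387.9 167.1   5. ] [424.7  37.    5. ]
```

```bash
cat >> h.py <<'E'
yaw=np.radians(10.8); C=np.array([561.5,82.5,0]); Rc=np.array([[np.cos(yaw),-np.sin(yaw),0],[np.sin(yaw),np.cos(yaw),0],[0,0,1]])
W=lambda p: C+Rc@np.array(p,float)
def cov(n,px,y):
    X=onplane(n,px,W((0,y,0)),Rc[:,1]); q=Rc.T@(X-C); d=np.array([45-q[0],q[2]-122]); return q,np.hypot(*d),np.arctan2(d[1],d[0])
E
python3 - <<'E'
from h import *
np.set_printoptions(precision=1,suppress=True)
for n,p,y in [("top",tz(172,345),153),("top",tz(388,302),3),("top",tz(388,268),-3),("top",tz(602,222),-153),("side",sz(138,112),153),("side",sz(197,200),-3)]: print(n,y,cov(n,p,y))
for n,f,off,s in (("top","pics/top0.png",(165,145),5),("side","pics/side0.png",(190,90),3.4)):
    im=cv2.imread(f); w,h=(160,110) if n=="top" else (160,175)
    im=cv2.resize(im[off[1]:off[1]+h,off[0]:off[0]+w],None,fx=s,fy=s,interpolation=cv2.INTER_CUBIC)
    def d(ps,c):
        q=np.array([(proj(n,W(p))-off+.5)*s-.5 for p in ps]).round().astype(int); cv2.polylines(im,[q.reshape(-1,1,2)],True,c,1)
    d([(-100,-160,120),(100,-160,120),(100,160,120),(-100,160,120)],(0,0,255))
    d([(-100,-160,0),(100,-160,0),(100,160,0),(-100,160,0)],(255,0,255))
    d([(63,-75,178),(87,-75,178),(87,75,178),(63,75,178)],(0,255,0))
    d([(95,-20,157),(95,20,157),(95,20,173),(95,-20,173)],(255,255,0))
    cv2.imwrite(f"pics/ov_{n}.png",im)
E
```

```text
top 153 (array([-56.3, 153. , 194.5]), np.float64(124.52704360235828), np.float64(0.6211563666689576))
top 3 (array([-56.3,   3. , 160.5]), np.float64(108.35977811845268), np.float64(0.3629785112562176))
top -3 (array([-36.9,  -3. , 198.5]), np.float64(112.05697170733211), np.float64(0.7513185925096975))
top -153 (array([ -38.2, -153. ,  203. ]), np.float64(116.06697501408476), np.float64(0.77213301917821))
side 153 (array([-51.8, 153. , 189.9]), np.float64(118.22748242906582), np.float64(0.6115881087875507))
side -3 (array([-35.8,  -3. , 205.4]), np.float64(116.13367473101111), np.float64(0.801045494541649))
```

View pics/ov_top.png

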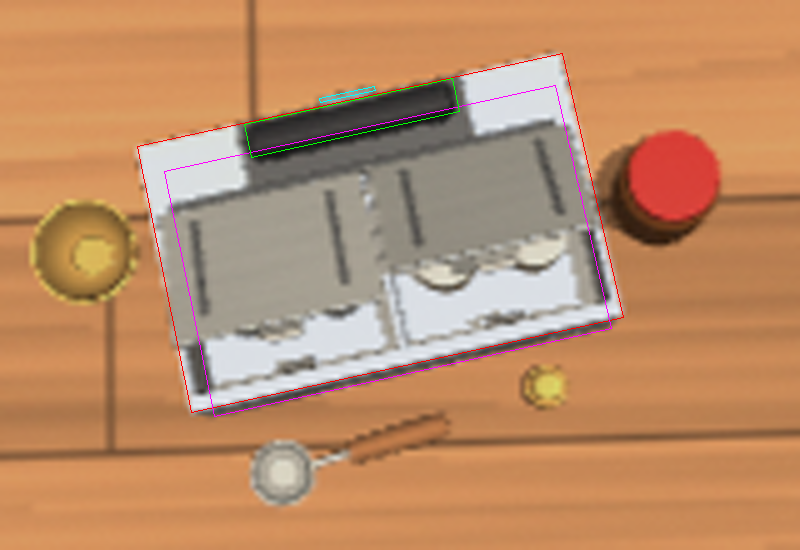

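View pics/ov_side.png

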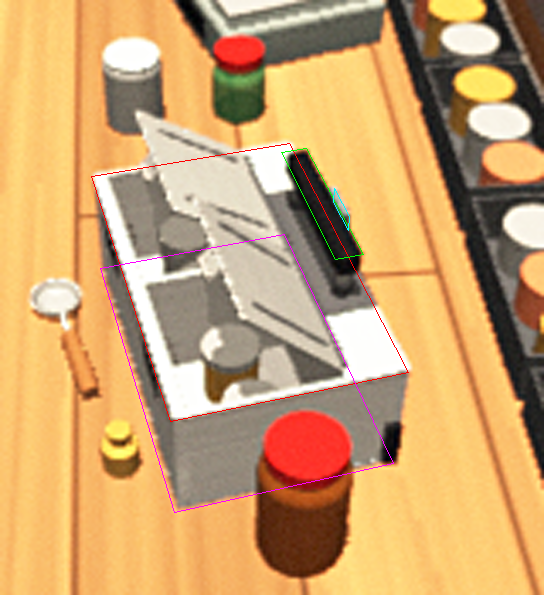

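The overlay fits the case, bar and button well. The left cover is at about 0.61 rad and the right at about 0.78. First move: shut the fingers, rise a little, and turn to the carrier's yaw.

```bash
cat > st.py <<'E'
from h import *
import sys
np.set_printoptions(precision=3,suppress=True)
s=arm.state(); R=s["eef_rot"]; q=Rc.T@(s["tool_pos"]-C)
print("t",round(s["clock"],2),"tcp carrier",q.round(1),"tipz",round(s["tool_pos"][2]-173,1),"F",s["wrist_force"].round(1),"w",round(s["width"],1))
Rd=np.column_stack([[0,0,-1],Rc[:,1],Rc[:,0]])
print("turn left",cv2.Rodrigues(R.T@Rd)[0].ravel(), "joints",s["joints"].round(1))
if len(sys.argv)>3:
    g=W([float(a) for a in sys.argv[1:4]]); print("shift tool",(R.T@(g-s["tool_pos"])).round(1))
E
python3 -m pendant '[[[-6,0,0,-0.15,0,0],[-6,0,0,-0.15,0,0],[-6,0,0,-0.15,0,0],[-6,0,0,-0.15,0,0],[-6,0,0,-0.15,0,0],[-6,0,0,-0.15,0,0],[-6,0,0,-0.15,0,0],[-6,0,0,-0.15,0,0],[-6,0,0,-0.15,0,0]]]' 1
python3 st.py -40 85 420
```

```text
clock: 1.0
tool_pos: [238.9, -548.6, 453.8]
eef_rot: [[-0.005, -0.195, 0.981], [0.012, 0.981, 0.195], [-1.0, 0.013, -0.003]]
wrist_force: [-0.2, 0.5, 0.1]
width: -0.2
t 1.0 tcp carrier [-435.1 -559.5  453.8] tipz 280.8 F [-0.2  0.5  0.1] w -0.2
turn left [ 0.008 -0.003 -0.013] joints [-66.5  17.5   3.   76.3   0.   12.3]
shift tool [ 40.9 641.  400.1]
```

```bash

python3 -m pendant '[[[0,40,25,0,0,-0.01],[0,40,25,0,0,0],[0,40,25,0,0,0],[0,40,25,0,0,0],[0,40,25,0,0,0],[0,40,25,0,0,0],[0,40,25,0,0,0],[0,40,25,0,0,0],[0,40,25,0,0,0],[0,40,25,0,0,0],[0,40,25,0,0,0],[0,40,25,0,0,0]]]'
python3 st.py -40 85 420
```

```text
clock: 2.2
tool_pos: [442.0, -4.6, 450.7]
eef_rot: [[-0.005, -0.187, 0.982], [0.004, 0.982, 0.187], [-1.0, 0.005, -0.004]]
wrist_force: [0.7, -1.1, 0.4]
width: -0.2
t 2.2 tcp carrier [-133.7  -63.1  450.7] tipz 277.7 F [ 0.7 -1.1  0.4] w -0.2
turn left [-0.    -0.004 -0.005] joints [ -0.7   0.1 -17.9  72.3   0.2  78.5]
shift tool [ 31.  148.   93.8]
```

```bash

python3 -m pendant '[[[0,37,24,0,-0.004,-0.005],[0,37,24,0,0,0],[0,37,24,0,0,0],[10,37,24,0,0,0],[15,0,0,0,0,0],[15,0,0,0,0,0],[0,0,0,0,0,0]]]'
python3 st.py -36 85 375
python3 - <<'E'
from h import *
im=arm.grab_frame("side")[60:260,170:370]; cv2.imwrite("pics/s1.png",cv2.resize(im[:,:,::-1],None,fx=3,fy=3,interpolation=2))
E
```

```text
clock: 2.9
tool_pos: [510.4, 173.8, 406.9]
eef_rot: [[-0.001, -0.198, 0.98], [-0.0, 0.98, 0.198], [-1.0, 0.0, -0.001]]
wrist_force: [-0.5, -0.3, 0.1]
width: -0.1
t 2.9 tcp carrier [-33.1  99.3 406.9] tipz 233.9 F [-0.5 -0.3  0.1] w -0.1
turn left [ 0.011 -0.001 -0.   ] joints [ 18.8  11.4 -11.   67.7   0.   97.4]
shift tool [ 31.9 -14.3  -3. ]
```

View pics/s1.png

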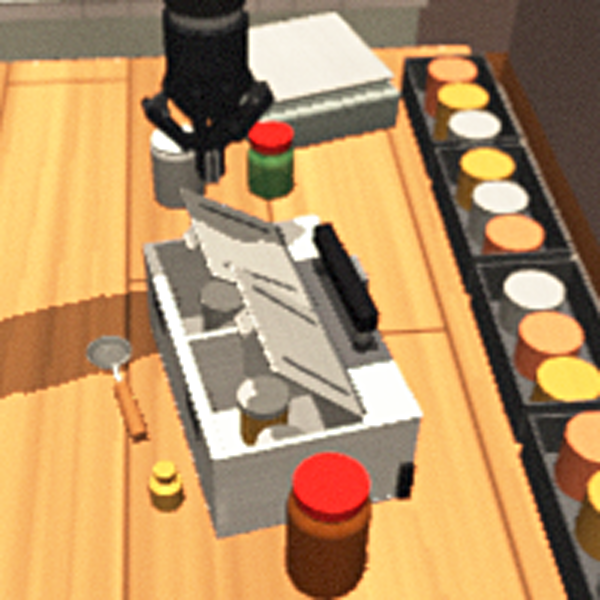

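The shut fingers hang over the left cover in this view, with the tip at (208,175) and the cover corner at (185,195). Now I'll move down along the arc.

```bash

python3 -m pendant '[[[16,-7,-3,0.011,0,0],[16,-7,0,0,0,0],[0,0,0,0,0,0]]]'
python3 st.py -38 85 360
python3 -m pendant '[[[8,0,-1,0,0,0],[8,0,-1,0,0,0],[8,0,-2,0,0,0],[8,0,-2,0,0,0]]]'
python3 st.py -45 85 330
```

```text
clock: 3.25
tool_pos: [510.7, 158.4, 377.8]
eef_rot: [[0.002, -0.185, 0.983], [0.001, 0.983, 0.185], [-1.0, 0.0, 0.002]]
wrist_force: [-0.1, 0.0, -0.1]
width: 0.3
t 3.25 tcp carrier [-35.7  84.  377.8] tipz 204.8 F [-0.1  0.  -0.1] w 0.3
turn left [-0.002  0.002 -0.   ] joints [ 17.2  11.6 -14.6  63.7   0.   96.5]
shift tool [17.8  1.  -2.4]
clock: 3.65
tool_pos: [505.9, 157.3, 347.9]
eef_rot: [[0.008, -0.184, 0.983], [0.003, 0.983, 0.184], [-1.0, 0.001, 0.009]]
wrist_force: [-0.1, 0.1, 0.6]
width: 0.1
t 3.65 tcp carrier [-40.6  83.8 347.9] tipz 174.9 F [-0.1  0.1  0.6] w 0.1
turn left [-0.004  0.009 -0.001] joints [ 17.3  11.9 -18.2  59.4   0.   96.7]
shift tool [17.9  1.1 -4.6]
```

```bash

python3 -m pendant '[[[8,0,-3,0,0.008,0],[8,0,-3,0,0,0],[8,0,-3,0,0,0],[8,0,-2,0,0,0]]]'
python3 st.py -55 85 305
python3 - <<'E'
from h import *
im=arm.grab_frame("side")[60:260,170:370]; cv2.imwrite("pics/s2.png",cv2.resize(im[:,:,::-1],None,fx=3,fy=3,interpolation=2))
E
```

```text
clock: 4.05
tool_pos: [494.5, 155.4, 313.5]
eef_rot: [[0.001, -0.184, 0.983], [0.001, 0.983, 0.184], [-1.0, 0.001, 0.001]]
wrist_force: [0.3, 0.9, 0.1]
width: -0.1
t 4.05 tcp carrier [-52.2  84.1 313.5] tipz 140.5 F [0.3 0.9 0.1] w -0.1
turn left [-0.003  0.001 -0.001] joints [ 17.4  12.5 -22.3  55.2   0.1  96.8]
shift tool [ 8.5  0.9 -2.8]
```

View pics/s2.png

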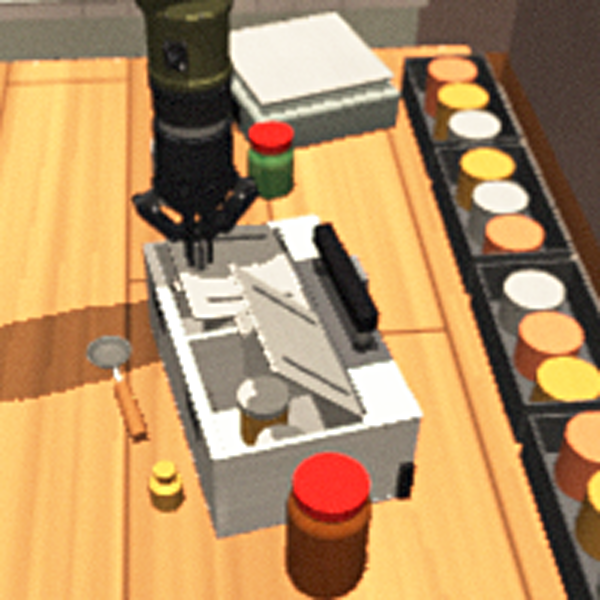

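The left cover is nearly down under the fingertip at (200,262). I'll press the last few mm gently.

```bash

python3 -m pendant '[[[4,0,-1,0,0,0],[4,0,-1,0,0,0],[3,0,0,0,0,0],[3,0,0,0,0,0]]]'
python3 st.py -55 85 297
```

```text
clock: 4.5
tool_pos: [491.6, 154.9, 298.8]
eef_rot: [[-0.0, -0.184, 0.983], [0.001, 0.983, 0.184], [-1.0, 0.001, 0.0]]
wrist_force: [-1.9, -0.6, 1.3]
width: 0.3
t 4.5 tcp carrier [-55.1  84.2 298.8] tipz 125.8 F [-1.9 -0.6  1.3] w 0.3
turn left [-0.003  0.    -0.001] joints [ 17.5  12.9 -23.8  53.3   0.1  96.8]
shift tool [1.8 0.8 0.1]
```

```bash

python3 -m pendant '[[[2,0,0,0,0,0],[2,0,0,0,0,0]]]'
python3 -m pendant '[[[2,0,0,0,0,0],[2,0,0,0,0,0]]]'
```

```text
clock: 4.7
tool_pos: [491.4, 154.8, 297.4]
eef_rot: [[0.001, -0.184, 0.983], [0.002, 0.983, 0.184], [-1.0, 0.001, 0.001]]
wrist_force: [-9.1, -2.4, 29.6]
width: 0.1
clock: 4.9
tool_pos: [491.1, 154.7, 297.6]
eef_rot: [[0.003, -0.184, 0.983], [0.002, 0.983, 0.184], [-1.0, 0.002, 0.003]]
wrist_force: [-7.6, -2.1, 20.4]
width: -0.1
```

It has met the firm stop at tip height 124.5 with about 30 N. Next I'll lift off and check.

```bash

python3 -m pendant '[[[-10,0,0,0,0,0],[-30,0,0,0,0,0],[-35,0,0,0,0,0],[-35,0,0,0,0,0],[-10,0,0,0,0,0]]]'
python3 st.py -22 -85 400
python3 - <<'E'
from h import *
im=arm.grab_frame("side")[60:260,170:370]; cv2.imwrite("pics/s3.png",cv2.resize(im[:,:,::-1],None,fx=3,fy=3,interpolation=2))
E
```

```text
clock: 5.4
tool_pos: [489.6, 154.3, 420.2]
eef_rot: [[-0.001, -0.184, 0.983], [0.002, 0.983, 0.184], [-1.0, 0.002, -0.001]]
wrist_force: [-0.1, 0.3, -1.3]
width: -0.3
t 5.4 tcp carrier [-57.2  84.  420.2] tipz 247.2 F [-0.1  0.3 -1.3] w -0.3
turn left [-0.003 -0.001 -0.002] joints [ 17.5   8.3 -12.9  68.8   0.1  96.8]
shift tool [  19.8 -168.9   35.7]
```

View pics/s3.png

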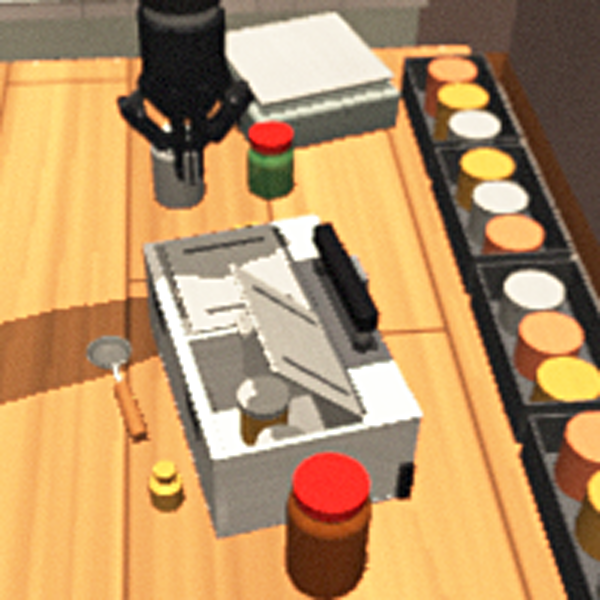

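The left cover now lies flat and stays shut ((215,270) in the zoom). Now the right one.

```bash

python3 -m pendant '[[[0,-34,8,0,0,0],[0,-34,8,0,0,0],[0,-34,8,0,0,0],[0,-34,8,0,0,0],[10,-34,7,0,0,0],[10,0,0,0,0,0],[0,0,0,0,0,0]]]'
python3 st.py -20 -85 395
```

```text
clock: 6.15
tool_pos: [561.1, -10.2, 391.1]
eef_rot: [[-0.008, -0.188, 0.982], [0.003, 0.982, 0.188], [-1.0, 0.005, -0.007]]
wrist_force: [-0.6, 0.1, -0.0]
width: -0.1
t 6.15 tcp carrier [-17.8 -91.  391.1] tipz 218.1 F [-0.6  0.1 -0. ] w -0.1
turn left [ 0.    -0.007 -0.005] joints [-1.1 14.4 -9.3 66.8  0.2 78.1]
shift tool [-3.8  6.  -2.3]
```

```bash

python3 -m pendant '[[[8,3,-2,0,-0.007,-0.005],[8,3,-2,0,0,0],[8,0,-4,0,0,0],[8,0,-4,0,0,0]]]'
python3 -m pendant '[[[8,0,-4,0,0.004,0],[8,0,-4,0,0,0],[8,0,-3,0,0,0]]]'
python3 st.py -42 -85 330
```

```text
clock: 6.55
tool_pos: [546.3, -3.3, 356.5]
eef_rot: [[-0.0, -0.191, 0.982], [0.0, 0.982, 0.191], [-1.0, 0.0, -0.0]]
wrist_force: [0.0, 0.2, 0.3]
width: 0.2
clock: 6.85
tool_pos: [533.9, -4.7, 330.9]
eef_rot: [[-0.004, -0.193, 0.981], [-0.001, 0.981, 0.193], [-1.0, -0.0, -0.004]]
wrist_force: [0.0, -0.7, 0.7]
width: -0.3
t 6.85 tcp carrier [-43.4 -80.4 330.9] tipz 157.9 F [ 0.  -0.7  0.7] w -0.3
turn left [ 0.006 -0.004  0.   ] joints [ -0.5  13.4 -18.6  58.2  -0.1  78.4]
shift tool [ 0.9 -4.6  1.4]
```

```bash

python3 -m pendant '[[[8,0,-3,0,-0.004,0],[8,0,-3,0,0,0],[7,0,-3,0,0,0]]]'
python3 -m pendant '[[[4,0,-1,0,0,0],[4,0,0,0,0,0],[3,0,0,0,0,0]]]'
python3 st.py -55 -85 297.5
```

```text
clock: 7.15
tool_pos: [524.6, -6.6, 306.2]
eef_rot: [[0.002, -0.193, 0.981], [0.0, 0.981, 0.193], [-1.0, -0.0, 0.002]]
wrist_force: [0.5, 0.3, 0.8]
width: 0.1
clock: 7.45
tool_pos: [523.5, -7.0, 297.2]
eef_rot: [[0.005, -0.193, 0.981], [0.001, 0.981, 0.193], [-1.0, -0.0, 0.005]]
wrist_force: [-13.0, 1.4, 39.6]
width: -0.2
t 7.45 tcp carrier [-54.1 -80.8 297.2] tipz 124.2 F [-13.    1.4  39.6] w -0.2
turn left [0.005 0.005 0.   ] joints [ -0.8  13.7 -23.   53.    0.   78.1]
shift tool [-0.3 -4.2 -1. ]
```

It's at the firm stop at 124.2. Lift off and look.

```bash

python3 -m pendant '[[[-10,0,0,0,0,0],[-30,0,0,0,0,0],[-40,0,0,0,0,0],[-45,0,0,0,0,0],[-30,0,0,0,0,0]]]' -1
python3 st.py 79 0 420
python3 - <<'E'
from h import *
im=arm.grab_frame("side")[60:260,170:370]; cv2.imwrite("pics/s4.png",cv2.resize(im[:,:,::-1],None,fx=3,fy=3,interpolation=2))
im=arm.grab_frame("top")[130:260,165:325]; cv2.imwrite("pics/t4.png",cv2.resize(im[:,:,::-1],None,fx=4,fy=4,interpolation=2))
E
```

```text
clock: 7.95
tool_pos: [520.4, -7.4, 451.3]
eef_rot: [[-0.007, -0.192, 0.981], [0.001, 0.981, 0.192], [-1.0, 0.002, -0.007]]
wrist_force: [1.0, -0.4, 0.2]
width: 72.7
t 7.95 tcp carrier [-57.2 -80.6 451.3] tipz 278.3 F [ 1.  -0.4  0.2] w 72.7
turn left [ 0.005 -0.007 -0.002] joints [-0.8  8.7 -8.4 73.3  0.  78.1]
shift tool [ 30.6  79.9 136.8]
```

View pics/s4.png

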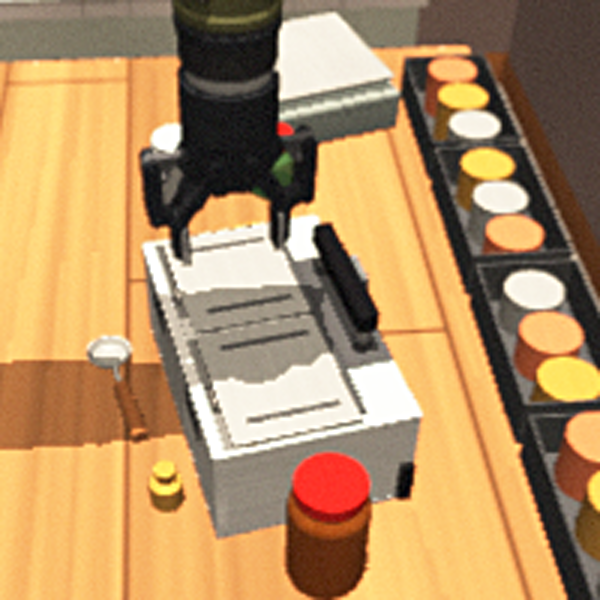

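View pics/t4.png

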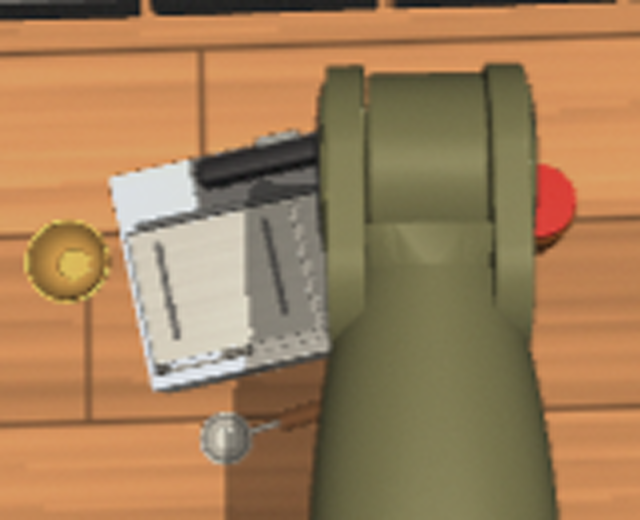

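Both covers are flat and shut, with the fingers clear of them. Next I'll move over the bar.

```bash

python3 -m pendant '[[[0,20,34,0,-0.007,0],[0,20,34,0,0,0],[5,20,34,0,0,0],[10,20,34,0,0,0],[0,0,0,0,0,0],[0,0,0,0,0,0]]]'
python3 st.py 80 0 400
```

```text
clock: 8.65
tool_pos: [643.0, 99.9, 431.5]
eef_rot: [[0.0, -0.189, 0.982], [0.0, 0.982, 0.189], [-1.0, 0.0, 0.0]]
wrist_force: [-0.9, -0.7, 0.6]
width: 85.4
t 8.65 tcp carrier [ 83.3   1.8 431.5] tipz 258.5 F [-0.9 -0.7  0.6] w 85.4
turn left [ 0.002  0.    -0.   ] joints [ 8.8 23.2  8.2 75.   0.  87.9]
shift tool [31.5 -1.8 -3.3]
```

```bash

python3 -m pendant '[[[25,-1,-3,0,0,0],[25,-1,0,0,0,0],[22,0,0,0,0,0],[20,0,0,0,0,0],[12,0,0,0,0,0],[0,0,0,0,0,0]]]'
python3 st.py 80 0 320
python3 - <<'E'
from h import *
im=arm.grab_frame("side")[60:220,210:370]; cv2.imwrite("pics/s5.png",cv2.resize(im[:,:,::-1],None,fx=3.5,fy=3.5,interpolation=2))
E
```

```text
clock: 9.25
tool_pos: [635.9, 93.1, 322.3]
eef_rot: [[-0.003, -0.186, 0.983], [-0.001, 0.983, 0.186], [-1.0, -0.0, -0.004]]
wrist_force: [1.0, 0.4, -0.3]
width: 85.2
t 9.25 tcp carrier [ 75.1  -3.5 322.3] tipz 149.3 F [ 1.   0.4 -0.3] w 85.2
turn left [-0.002 -0.004  0.   ] joints [ 8.3 25.  -3.5 61.7 -0.  87.6]
shift tool [2.3 3.6 4.9]
```

View pics/s5.png

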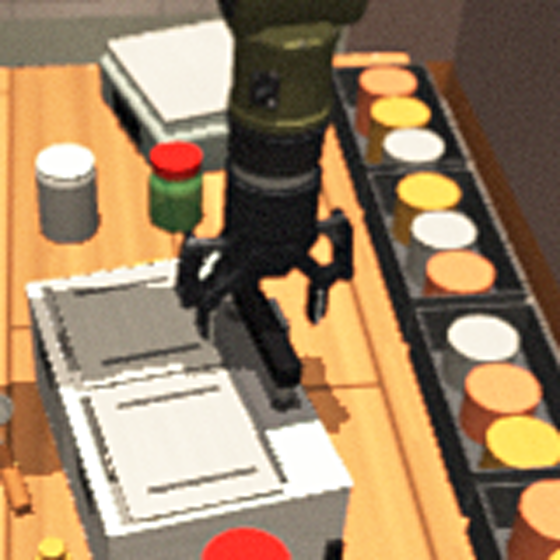

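The fingers straddle the bar ((205,320) and (318,300)) and both covers are still shut. I'll centre and close.

```bash

python3 -m pendant '[[[3,4,6,0,-0.004,0],[0,0,0,0,0,0]]]'
python3 st.py 80 0 320
python3 -m pendant '[[[0,0,0,0,0,0],[0,0,0,0,0,0],[0,0,0,0,0,0],[0,0,0,0,0,0],[0,0,0,0,0,0],[0,0,0,0,0,0],[0,0,0,0,0,0],[0,0,0,0,0,0]]]' 1
python3 st.py 80 0 320
```

```text
clock: 9.5
tool_pos: [642.2, 98.2, 322.4]
eef_rot: [[0.005, -0.185, 0.983], [0.001, 0.983, 0.185], [-1.0, -0.0, 0.005]]
wrist_force: [0.4, -0.4, 0.6]
width: 85.2
t 9.5 tcp carrier [ 82.2   0.3 322.4] tipz 149.4 F [ 0.4 -0.4  0.6] w 85.2
turn left [-0.002  0.005  0.   ] joints [ 8.7 25.4 -2.8 61.5 -0.  88. ]
shift tool [ 2.3 -0.3 -2.3]
clock: 10.3
tool_pos: [638.2, 97.7, 325.3]
eef_rot: [[-0.003, -0.186, 0.982], [-0.002, 0.982, 0.186], [-1.0, -0.001, -0.004]]
wrist_force: [-2.0, -0.5, 0.7]
width: 24.2
t 10.3 tcp carrier [ 78.2   0.6 325.3] tipz 152.3 F [-2.  -0.5  0.7] w 24.2
turn left [-0.001 -0.004  0.001] joints [ 8.7 25.2 -2.8 62.2 -0.1 88. ]
shift tool [ 5.3 -0.6  1.8]
```

The width reads 24, where 26 would be expected with the button in. A small lift will test the latch.

```bash

python3 -m pendant '[[[-3,0,0,0,0,0],[-3,0,0,0,0,0]]]'
python3 -m pendant '[[[-4,0,0,0,0,0],[-4,0,0,0,0,0]]]'
python3 st.py 80 0 320
python3 - <<'E'
from h import *
im=arm.grab_frame("side")[60:220,210:370]; cv2.imwrite("pics/s6.png",cv2.resize(im[:,:,::-1],None,fx=3.5,fy=3.5,interpolation=2))
E
```

```text
clock: 10.5
tool_pos: [638.3, 97.8, 330.3]
eef_rot: [[-0.004, -0.186, 0.982], [-0.002, 0.982, 0.186], [-1.0, -0.001, -0.005]]
wrist_force: [-0.4, 0.7, -4.0]
width: 23.8
clock: 10.7
tool_pos: [638.5, 97.8, 338.1]
eef_rot: [[-0.005, -0.186, 0.982], [-0.002, 0.982, 0.186], [-1.0, -0.001, -0.005]]
wrist_force: [-1.4, -0.4, -4.3]
width: 24.6
t 10.7 tcp carrier [ 78.5   0.6 338.1] tipz 165.1 F [-1.4 -0.4 -4.3] w 24.6
turn left [-0.001 -0.005  0.001] joints [ 8.7 24.8 -1.6 63.9 -0.1 88. ]
shift tool [18.1 -0.6  1.6]
```

View pics/s6.png

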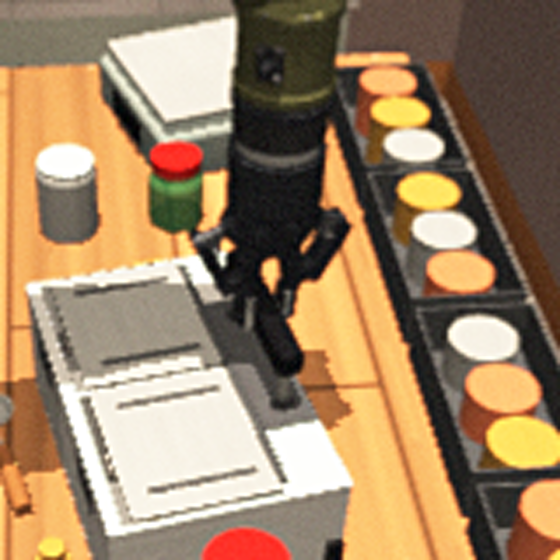

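The handle is rising at 4 N, so the button is in. Continue upward.

```bash

python3 -m pendant '[[[-9,0,0,0,0.004,0],[-9,0,0,0,0,0],[-9,0,0,0,0,0],[-9,0,0,0,0,0],[-9,0,0,0,0,0],[-9,0,0,0,0,0]]]'
python3 st.py 79 0 425
```

```text
clock: 11.35
tool_pos: [639.0, 97.9, 397.4]
eef_rot: [[-0.008, -0.186, 0.982], [-0.003, 0.982, 0.186], [-1.0, -0.001, -0.009]]
wrist_force: [0.4, -0.5, -4.5]
width: 24.6
t 11.35 tcp carrier [ 79.    0.6 397.4] tipz 224.4 F [ 0.4 -0.5 -4.5] w 24.6
turn left [-0.001 -0.009  0.001] joints [ 8.7 23.5  4.2 71.2 -0.1 88. ]
shift tool [-27.5  -0.6  -0.3]
```

```bash

python3 -m pendant '[[[-7,0,0,0,-0.004,0],[-7,0,0,0,0,0],[-5,0,0,0,0,0]]]'
python3 -m pendant '[[[-3,0,0,0,0,0],[-3,0,0,0,0,0]]]'
python3 -m pendant '[[[-2,0,0,0,0,0]]]'
python3 -m pendant '[[[-2,0,0,0,0,0]]]'
```

```text
clock: 11.65
tool_pos: [638.5, 97.8, 418.8]
eef_rot: [[-0.005, -0.186, 0.982], [-0.002, 0.982, 0.186], [-1.0, -0.001, -0.005]]
wrist_force: [-0.6, -0.1, -4.3]
width: 24.3
clock: 11.85
tool_pos: [638.5, 97.8, 425.5]
eef_rot: [[-0.005, -0.186, 0.982], [-0.002, 0.982, 0.186], [-1.0, -0.001, -0.005]]
wrist_force: [1.3, 0.5, -25.3]
width: 24.5
clock: 11.95
tool_pos: [638.7, 97.9, 425.5]
eef_rot: [[-0.007, -0.186, 0.982], [-0.003, 0.982, 0.186], [-1.0, -0.001, -0.007]]
wrist_force: [6.5, 0.4, -26.1]
width: 24.4
clock: 12.05
tool_pos: [639.0, 97.9, 425.4]
eef_rot: [[-0.009, -0.186, 0.982], [-0.003, 0.982, 0.186], [-1.0, -0.001, -0.009]]
wrist_force: [5.0, 0.2, -19.5]
width: 24.2
```

It's on the firm end stop after about 100 mm of travel. Hold and check.

```bash

python3 -m pendant '[[[0,0,0,0,0,0],[0,0,0,0,0,0],[0,0,0,0,0,0],[0,0,0,0,0,0]]]'
python3 - <<'E'
from h import *
im=arm.grab_frame("side")[60:260,170:370]; cv2.imwrite("pics/s7.png",cv2.resize(im[:,:,::-1],None,fx=3,fy=3,interpolation=2))
E
python3 st.py
```

```text
clock: 12.45
tool_pos: [639.1, 98.0, 425.4]
eef_rot: [[-0.009, -0.186, 0.982], [-0.003, 0.982, 0.186], [-1.0, -0.001, -0.01]]
wrist_force: [0.8, 0.3, -12.1]
width: 24.4
t 12.5 tcp carrier [ 79.1   0.6 425.4] tipz 252.4 F [  1.8   0.8 -11.5] w 23.9
turn left [-0.001 -0.01   0.001] joints [ 8.7 23.1  7.3 74.7 -0.1 88. ]
```

View pics/s7.png

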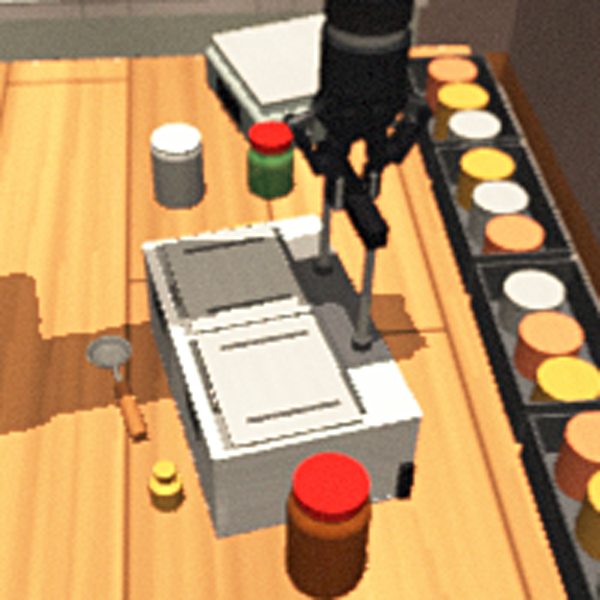

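The handle is fully out on its rods ((325,265) and (365,340)), held in the fingers. Both covers are shut, and the goods in view haven't moved. Handing in.

```bash
python3 -c "
from workcell import arm
print(arm.close_job())"
```

```text
the job is handed in; nothing more can be done
None
```

I pressed both covers shut (left, then right), squeezed the bar and button together, and drew the handle up to its second stop. I handed the job in at about 12.5 s with the handle still gripped; no verdict was reported.

**Covers:** each one met its firm stop with the fingertips about 124 mm above the counter, at a push of 30–40 N. The last picture shows both flat and shut, with the gripper clear of them.

**Handle:** it rose about 100 mm (tool height 325.3 to 425.4 mm) at about 4 N. It then met the firm end at 26 N, and the arm was still pulling up with about 12 N at hand-in. It ran freely past the first stop, so the button was in.

**Bystanders:** those visible in the last side picture had not moved. The bowl was behind the arm there, and I did not take another top picture after lifting the handle.

**One reading disagreed:** the finger opening on the bar read 24 mm, where bar plus pressed button should be 26 mm. The handle's free travel says the button was pressed all the same.

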